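# Cam a shelf board tight to its cheek

### The job

Slide the plywood shelf board gently forward until its headed stud is inside the mouth of the cam, then turn the cam's orange wing grip clockwise until the curved slot has drawn the board snugly and firmly against the rubber strip. Feel for the right tightness: a loose joint is no good, and ramming the stud or overtightening (more than 25 N on the stud) cracks the cam. Let go and leave the joint tight, and do not disturb the other things lying about.

Things in the scene. Friction and masses are not known exactly. Their poses are not given: they have to be found in the camera images.
- base: fixed plywood base of a knock-down shelf, 240 (x) by 310 (y) by 12 mm, origin at the centre of its underside on the table. Its +y axis is the direction in which the board is slid and drawn. A wooden cheek across it (y 61 to 136 mm, top 32 mm up) carries the cam and, on its -y face, a black rubber strip. Two low guides (top 26 mm up) run beside the board
- board: plywood shelf board, 140 (x) by 90 (y) mm, lower face 12.5 mm and upper face 32 mm above the table; origin in the middle of the board but at table height, axes as the base. It only slides along base +y, held by about 2 N of friction (8 N s/m more when moving), and stays where left. A steel tongue on its front carries the headed stud
- board_rear (a point): middle of the board's rear edge (its y -45 mm), 22 mm above the table: the place to push from, clear behind and above
- stud (a point): top of the steel headed stud (shaft 6 mm, head 12 mm) on the board's middle line, 60 mm ahead of the board's origin, 48.5 mm above the table
- cam: grey metal cam disc, 68 mm across, 37 to 43 mm above the table, turning about the vertical through its origin (base x 0, y 90 mm, table height). Open when its axes are parallel to the base's; it starts within 0.2 rad of that, and the stud can then go straight in. Tightens CLOCKWISE from above, hard end stop 2.0 rad from open. Stays where left; turning it free takes up to 0.1 N m
- cam_grip (a point): on the cam's axis, 71 mm above the table, at half height of the orange wing grip: 12 mm (cam x) by 46 mm (cam y), 56 to 86 mm above the table; take it across its 12 mm. A white dot marks its mouth end. The grip is sprung on the disc, 4 N m per rad: under load it leads the disc (about 0.09 rad when the tightness is right) and springs back when let go
- cam_mouth (a point): on the disc's rim in the middle of its mouth, 34 mm from the axis, where the curved 8 mm slot begins. Pushed straight in, the stud's shaft stops against the hub with its axis 25 mm from the cam's axis; under 30 mm the slot will catch it. From about 0.4 rad clockwise of open the slot draws it in, 7 mm per rad
- cheek (a point): top of the cheek's -y edge, above the black rubber strip (about 30 N per mm). The strip's place differs each time, unmeasured: the board's front meets it at 0.75 to 1.55 rad of cam turn. Turning takes about 0.14 N m while the slot draws the board up to it, then rises: right is about 14 N on the stud (0.36 N m); under 8 N (0.26) is loose, over 25 N (0.55) cracks the cam
- torch: white torch standing on its head, 130 mm tall, 42 mm wide; a bystander, not to be disturbed
- tub: clear plastic parts tub with a blue twist cap, 76 mm wide, 71 mm tall; a bystander, not to be disturbed
- screwdriver: yellow-handled screwdriver lying on the table; a bystander, not to be disturbed
- pliers: green-handled pliers, about 155 mm long, lying on the table; a bystander, not to be disturbed
- key: chrome key, 58 mm long, 4 mm thick, lying on the far (+x) margin of the plywood base, origin in its bow; a bystander, not to be disturbed
- oil_can: blue bottle, 54 mm wide, 120 mm tall; a bystander, not to be disturbed

How it is judged:
On the way, in this order (a step that is already met when the one before it is completed fails the run):
1. the stud is inside the cam's mouth (horizontal distance between stud and cam below 0.03 m), for 0.2 s.
2. the cam has drawn the board tight (horizontal distance between stud and cam below 0.0237 m and contact force between cam and board above 8 N), for 0.2 s.
At the end, for the whole second after the job is handed in: The stud is drawn to within 23.7 mm of the cam's axis and the cam still pulls on it with 8 to 25 N after the grip has been let go; board and cam are at rest (all of step 2 and contact force between cam and board below 25 N and linear speed of board below 0.005 m/s and angular speed of cam below 0.05 rad/s); the robot touches nothing.
It fails at once if the cam and the stud press on each other with more than 25 N (contact force between cam and board above 25 N).
It fails at once if a bystander is moved more than 30 mm (distance of any of torch, tub, screwdriver, pliers, key, oil_can from where it was at the start of the episode above 0.03 m).
It also fails if it takes over 67 s, if anything falls off the work surface, if the arm or the gripper's body presses on something with over 40 N, if the wrist force passes 120 N, or if a joint passes its speed limit or range.

### The arm

A 6-joint arm with a two-finger parallel gripper is mounted at the origin on the work surface. World frame = base frame: x ahead of the robot, y to its left, z up, the work surface at z = 0. Lengths are in m, angles in rad, forces in N, time in s.
With the tool pointing down it reaches from about 0.375 to 0.9 m from the base axis. Payload 3.1 kg.
Tool frame: the origin (TCP) lies between the finger pads; the fingertips stand 22 mm ahead of it and the grasp point (between the pads) lies 3 mm ahead of it; z points along the fingers, y is the direction in which the jaws open and shut (so a half turn about z gives the same grasp; the last joint's range is limited). The gripper opens to 85 mm and grips with 20 to 120 N. Pads are 22 mm wide; open, the fingers measure 114 mm over their backs; the gripper's body (76 mm by 85 mm) begins 54 mm behind the grasp point. The pads swing forward as they close: fully open they stand 13 mm farther back than shut.
Start: joints at [-1.381, 0.527, 1.433, -0, 1.181, -0.178], TCP at [0.225, -0.583, 0.253] pointing down, gripper open.
Joint ranges: [-3.08, 3.08], [-0.75, 2.2], [0.22, 2.44], [-1.43, 4.57], [0, 2.65], [-2.85, 2.85]. Speed limits (rad/s): [2.79, 2.79, 3.14, 3.14, 3.14, 3.14].

### API

Orientations are given as a unit quaternion [x, y, z, w].
In Python, from station import status, snapshot, manip gives the robot as it stands.
- The arm moves only by the tool move_arm, never from a script. Its argument "plan" is a list that holds one entry, the list of rows, each a list of 7 numbers: the turn, a rotation vector about the tool's x, y, z scaled (see below), then the shift along the tool's x, y, z scaled (see below), then the closure, from 0 (fully open) to 1 (shut). A call has exactly 8 rows; each row is the pose to reach, as a shift and turn from the pose commanded when the call began, along the tool's axes at that moment; what a row does not reach only later rows make up. The controller multiplies each number of a shift by 100 mm and each number of a turn by pi/4 rad. A row lasts 1/8 s, in which the tool goes at most 62.5 mm and 10.7 degrees, less where a joint would pass 70% of its speed; a pose out of reach is approached as far as the arm can. A call with a number of a shift or a turn outside -1 to 1 is refused whole. A call with a gripper value outside its range is refused whole. The fingers move at their own pace and stop on an object; "force" is the grip in N (left out, the last holds). Time passes only in rows, so rows that repeat a pose let the fingers close, or fill a call up. It gives the time, the measured TCP pose, the force and the opening at its end, in the units of the state.
- status.sense(): the state, without advancing time (a new reading comes with each control period).
- snapshot(name): name is "side" or "top"; returns a dict with "img" (384x512x3 uint8, red, green, blue), "depth" (384x512 float32, m along the optical axis (not along the pixel's ray), 0 where there is no reading), "mtx" (3x3 intrinsics, pixels), "T" (4x4, takes a point from camera to world coordinates). Camera axes: x right, y up, looking along -z (the intrinsics and any distortion apply to the point x, -y, -z); pixel columns grow to the right and rows downward; lengths in m; the calibration is good to about 2 mm. A picture is of the moment at which its call begins.
- manip.sign_off(): hands the job in, once; it reports no verdict.
The state is a dict: "t": time; "q": joint angles; "qd": joint speeds; "tau": joint torques, N m; "tcp_pos": TCP position; "tool_rot": TCP orientation; "force": force on the tool from outside, world axes, zero at the start; "ft_torque": the same for the moment, N m; "finger_gap": opening from 0.0 (shut) to 1.0 (fully open).
Only numpy, scipy, OpenCV 4.12 (cv2) and the standard library are available. Lean on these libraries where they do the work, as an engineer would, in place of code of your own. Each camera call takes 0.05 s, during which the arm holds its last target. There are 200 camera calls.

## Working session

There is one attempt and no reset: what is moved stays moved. The work goes in short steps, Python scripts to look and compute and a tool call to move; the robot and the scene stay as the last step left them, time stands still between calls to the robot, and variables do not carry over. Pictures are saved under pics/ and viewed, on a budget of 10 in all, crops included, one or two more only if the job needs it, and the job is handed in when it is done.

Besides the shell and the picture viewer there is one more tool, called after ">>>" as name(argument=value, ...) on one line, values as JSON. move_arm: Moves the arm, as the interface text tells. Its arguments: {"type":"object","properties":{"plan":{"type":"array"},"force":{"type":"number"}},"required":["plan"]}

```bash
ls; mkdir -p pics; cat > h.py <<'E'
import numpy as np, cv2
from station import status, snapshot, manip
def snap(n,f):
    s=snapshot(n); cv2.imwrite('pics/'+f,s['img'][:,:,::-1]); np.savez('pics/'+n+'.npz',**s); return s
def world(s):
    K=s['mtx'];d=s['depth'];v,u=np.mgrid[:d.shape[0],:d.shape[1]]
    P=np.stack([(u-K[0,2])/K[0,0]*d,-(v-K[1,2])/K[1,1]*d,-d],-1)
    return P@s['T'][:3,:3].T+s['T'][:3,3]
E
python3 - <<'E'
from h import *
for n in('top','side'):
    s=snap(n,n+'1.png'); print(n,s['mtx'].tolist(),s['T'].round(3).tolist())
print(status.sense())
E
```

```text
pics
top [[498.55440348743883, 0.0, 250.59836604552916], [0.0, 498.55440348743883, 186.3025957389387], [0.0, 0.0, 1.0]] [[0.028, 0.995, -0.099, 0.442], [-1.0, 0.029, 0.005, -0.005], [0.008, 0.099, 0.995, 1.539], [0.0, 0.0, 0.0, 1.0]]
side [[358.1512953405912, 0.0, 252.7938253422867], [0.0, 358.1512953405912, 189.8947649379485], [0.0, 0.0, 1.0]] [[-0.764, 0.445, -0.467, 0.022], [-0.645, -0.545, 0.536, 0.637], [-0.016, 0.711, 0.703, 0.898], [0.0, 0.0, 0.0, 1.0]]
{'t': 0.1, 'q': array([-1.38149606e+00,  5.28377400e-01,  1.43377337e+00,  3.18157550e-05,
        1.18142143e+00, -1.78480062e-01]), 'qd': array([-0.00108488, -0.00216359, -0.00228   ,  0.00046338, -0.00037926,
       -0.00100992]), 'tau': array([-1.32823002e-04, -4.43301988e+01, -1.78585875e+01, -3.70872121e-04,
        3.92617643e-03,  1.22543759e-05]), 'tcp_pos': array([ 0.22464691, -0.58258368,  0.25242912]), 'tool_rot': array([ 9.83140420e-01,  1.82849484e-01,  9.35616329e-06, -9.89839119e-04]), 'force': array([-0.43825012, -0.30319911,  0.92556826]), 'ft_torque': array([-0.00451744,  0.05086322, -0.01648464]), 'finger_gap': 0.9989100287685915}
```

View pics/top1.png

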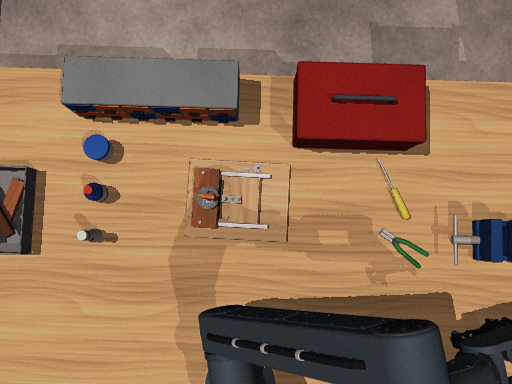

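View pics/side1.png

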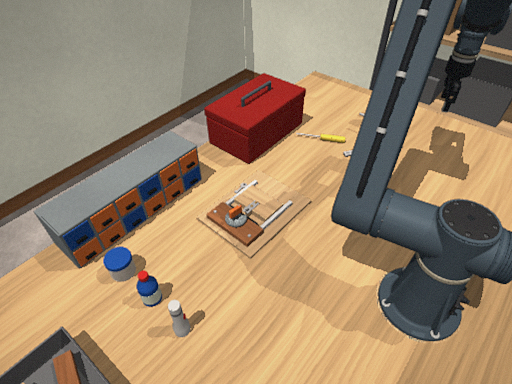

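The top view shows the base at (187–291, 158–241), with the cam at about (207,198), the board to its right at about (245,199) and the key at (257,167). Base +y points left in the image, which is world +y.

```bash
python3 - <<'E'
from h import *
s=dict(np.load('pics/top.npz')); W=world(s)
im=s['img'][150:250,178:300]; cv2.imwrite('pics/c1.png',cv2.resize(im[:,:,::-1],None,fx=6.5,fy=5.9*1.0,interpolation=cv2.INTER_CUBIC) if 0 else cv2.resize(im[:,:,::-1],None,fx=6,fy=6,interpolation=cv2.INTER_CUBIC))
hsv=cv2.cvtColor(s['img'],cv2.COLOR_RGB2HSV)
# height based blob summary in base region
sub=np.zeros(hsv.shape[:2],bool); sub[150:250,178:300]=1
for lo,hi in((.008,.017),(.02,.036),(.036,.05),(.055,.1)):
    m=sub&(W[...,2]>lo)&(W[...,2]<hi); p=W[m]
    r=cv2.minAreaRect((p[:,:2]*1000).astype(np.float32)); print(lo,len(p),p.mean(0).round(4),r)
m=sub&(hsv[...,0]<14)&(hsv[...,1]>200)&(hsv[...,2]>150)
print('orange',m.sum(),W[m].round(4)[:40].tolist())
E
```

```text
0.008 3597 [ 0.5481 -0.0022  0.0126] ((554.5001831054688, 22.552215576171875), (305.0047302246094, 374.9090270996094), 1.598765254020691)
0.02 2624 [0.5522 0.051  0.0308] ((549.7669677734375, 27.293182373046875), (302.7164001464844, 233.1742706298828), 88.5115966796875)
0.036 797 [0.5531 0.0791 0.04  ] ((552.395751953125, 61.419151306152344), (197.6230010986328, 176.1439971923828), 88.6487045288086)
0.055 73 [0.5536 0.1145 0.0843] ((554.0069580078125, 115.09577941894531), (45.03880310058594, 12.662915229797363), 80.1258773803711)
orange 19 [[0.5603, 0.1338, 0.0867], [0.5606, 0.128, 0.0861], [0.5609, 0.1253, 0.0831], [0.5615, 0.123, 0.0769], [0.5575, 0.1217, 0.0903], [0.5575, 0.1187, 0.0906], [0.5584, 0.1107, 0.0823], [0.558, 0.1073, 0.0884], [0.5549, 0.1099, 0.0903], [0.5516, 0.1275, 0.088], [0.552, 0.1248, 0.0848], [0.5519, 0.1218, 0.0866], [0.5519, 0.1097, 0.0914], [0.5525, 0.1043, 0.0858], [0.5493, 0.1099, 0.0874], [0.5496, 0.1073, 0.0838], [0.5497, 0.1043, 0.0842], [0.5495, 0.1011, 0.088], [0.5496, 0.0953, 0.0888]]
```

View pics/c1.png

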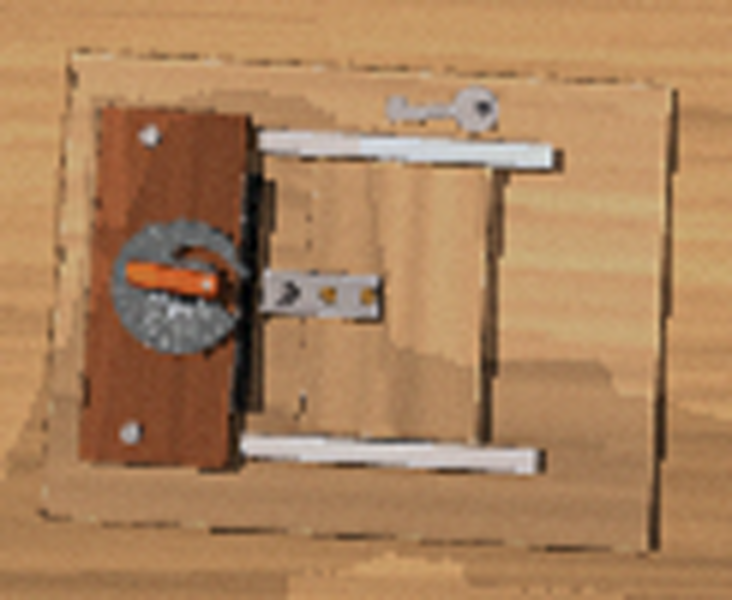

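The crop shows:
- the base outline;
- the cheek at left, with the disc at (178,287) and its mouth facing right;
- the grip running from (128,272) to (216,284);
- the tongue and stud at about (285,293);
- the board's rear edge at about (490,170)–(480,440).

I'll convert these to world coordinates.

```bash
cat >> h.py <<'E'
def ray(s,uv,z):
    K=s['mtx'];uv=np.atleast_2d(uv).astype(float)
    d=np.c_[(uv[:,0]-K[0,2])/K[0,0],-(uv[:,1]-K[1,2])/K[1,1],-np.ones(len(uv))]@s['T'][:3,:3].T
    o=s['T'][:3,3]; return o+d*((z-o[2])/d[:,2])[:,None]
E
python3 - <<'E'
from h import *
from scipy.spatial.transform import Rotation as R
s=dict(np.load('pics/top.npz'))
f=lambda a,z:ray(s,(np.array(a)+.5)/6-.5+[178,150],z)[:,:2].round(4)
b=f([(75,55),(672,88),(655,548),(45,517)],.012);print('base',b.tolist())
c=f([(98,108),(250,118),(238,468),(82,460)],.032);print('cheek',c.tolist())
# Fit base pose to base, cheek corners (cheek y only) 
th=lambda v:np.arctan2(v[1],v[0])
print('yaw x-axis',th(b[0]-b[3]),th(b[1]-b[2]),th(c[0]-c[3]),th(c[1]-c[2]),'y',th(b[0]-b[1])-np.pi/2,th(b[3]-b[2])-np.pi/2)
print('base ctr',b.mean(0),'cheek ctr',c.mean(0))
print('rear',f([(490,170),(480,440)],.032).tolist())
print('disc',f([(178,287)],.043),'grip',f([(128,272),(216,284)],.086).tolist(),'stud',f([(285,293)],.0485))
print(R.from_quat(status.sense()['tool_rot']).as_matrix().round(3))
E
```

```text
base [[0.6748, 0.1757], [0.6667, -0.1324], [0.4307, -0.1285], [0.4376, 0.1814]]
cheek [[0.6449, 0.1606], [0.6421, 0.0833], [0.4649, 0.0832], [0.4667, 0.1616]]
yaw x-axis -0.024025730227392916 -0.016523919667971183 -0.005611613373979114 0.0005643340258704262 y -0.026284111025493218 -0.02226156868095397
base ctr [0.55245 0.02405] cheek ctr [0.55465  0.122175]
rear [[0.6191, -0.0392], [0.4824, -0.0378]]
disc [[0.5542 0.1158]] grip [[0.5576, 0.1369], [0.553, 0.0939]] stud [[0.5524 0.0619]]
[[ 0.933  0.36  -0.   ]
 [ 0.36  -0.933  0.002]
 [ 0.    -0.002 -1.   ]]
```

>>> move_arm(plan=[[[0, 0, -0.12, 0.12, -0.09, 0.06, 1], [0, 0, -0.25, 0.25, -0.18, 0.12, 1], [0, 0, -0.37, 0.37, -0.27, 0.18, 1], [0, 0, -0.5, 0.5, -0.36, 0.25, 1], [0, 0, -0.62, 0.62, -0.45, 0.31, 1], [0, 0, -0.75, 0.75, -0.54, 0.37, 1], [0, 0, -0.87, 0.87, -0.63, 0.43, 1], [0, 0, -1, 1, -0.73, 0.5, 1]]], force=40)

```text
t: 1.1
tcp_pos: [0.292, -0.4785, 0.2028]
tool_rot: [0.837, 0.547, 0.0, -0.0]
force: [-0.0, -0.7, 0.6]
finger_gap: 0.001
```

>>> move_arm(plan=[[[0, 0, -0.06, 0.12, 0.02, 0.06, 1], [0, 0, -0.12, 0.25, 0.04, 0.12, 1], [0, 0, -0.19, 0.37, 0.06, 0.18, 1], [0, 0, -0.25, 0.5, 0.08, 0.25, 1], [0, 0, -0.31, 0.62, 0.1, 0.31, 1], [0, 0, -0.38, 0.75, 0.12, 0.37, 1], [0, 0, -0.44, 0.87, 0.14, 0.43, 1], [0, 0, -0.506, 1, 0.16, 0.5, 1]]])

```text
t: 2.1
tcp_pos: [0.3475, -0.3936, 0.153]
tool_rot: [0.713, 0.701, -0.0, 0.0]
force: [-0.5, 1.5, 0.8]
finger_gap: -0.001
```

>>> move_arm(plan=[[[0, 0, 0, 0.12, 0.08, 0, 1], [0, 0, 0, 0.25, 0.16, 0, 1], [0, 0, 0, 0.37, 0.24, 0, 1], [0, 0, 0, 0.5, 0.32, 0, 1], [0, 0, 0, 0.62, 0.4, 0, 1], [0, 0, 0, 0.75, 0.48, 0, 1], [0, 0, 0, 0.87, 0.56, 0, 1], [0, 0, 0, 1, 0.65, 0, 1]]])

```text
t: 3.1
tcp_pos: [0.4146, -0.2947, 0.1533]
tool_rot: [0.714, 0.7, -0.0, 0.0]
force: [0.1, -1.0, -0.2]
finger_gap: 0.003
```

>>> move_arm(plan=[[[0, 0, 0, 0.12, 0.08, 0, 1], [0, 0, 0, 0.25, 0.16, 0, 1], [0, 0, 0, 0.37, 0.24, 0, 1], [0, 0, 0, 0.5, 0.32, 0, 1], [0, 0, 0, 0.62, 0.4, 0, 1], [0, 0, 0, 0.75, 0.48, 0, 1], [0, 0, 0, 0.87, 0.56, 0, 1], [0, 0, 0, 1, 0.65, 0, 1]]])

```text
t: 4.1
tcp_pos: [0.4816, -0.1961, 0.1533]
tool_rot: [0.714, 0.7, -0.0, 0.0]
force: [-0.0, 0.1, 0.8]
finger_gap: 0.001
```

```bash
cat >> h.py <<'E'
from scipy.spatial.transform import Rotation as R
def goto(p,yaw):
    "tool-frame shift (x100mm) and tool-z turn (x pi/4) still needed, tool pointing down"
    s=status.sense(); r=R.from_quat(s['tool_rot']); tgt=R.from_euler('z',yaw)*R.from_euler('x',np.pi)
    print('t',s['t'],'tcp',s['tcp_pos'].round(4),'F',s['force'].round(2),'M',s['ft_torque'].round(3),'gap',round(s['finger_gap'],3),'q6',s['q'][5].round(3))
    x=r.as_matrix()[:,0];print('yaw',np.arctan2(x[1],x[0]).round(4),'shift',(r.inv().apply(np.array(p)-s['tcp_pos'])*10).round(3),'turn',((r.inv()*tgt).as_rotvec()/(np.pi/4)).round(3))
E
python3 -c "
from h import *
goto([.551,-.08,.041],1.551)"
```

```text
t 4.1 tcp [ 0.4816 -0.1961  0.1533] F [-0.04  0.14  0.82] M [-0.05  -0.042 -0.051] gap 0.001 q6 -0.581
yaw 1.5505 shift [1.174 0.671 1.123] turn [-0.     0.    -0.001]
```

>>> move_arm(plan=[[[0, 0, 0, 0.12, 0.08, 0.07, 1], [0, 0, 0, 0.25, 0.16, 0.14, 1], [0, 0, 0, 0.37, 0.24, 0.21, 1], [0, 0, 0, 0.5, 0.32, 0.28, 1], [0, 0, 0, 0.62, 0.4, 0.35, 1], [0, 0, 0, 0.75, 0.5, 0.42, 1], [0, 0, 0, 0.87, 0.6, 0.49, 1], [0, 0, 0, 0.98, 0.67, 0.56, 1]]])

```text
t: 5.1
tcp_pos: [0.5509, -0.0995, 0.0968]
tool_rot: [0.714, 0.7, 0.0, 0.0]
force: [0.8, 0.6, -1.0]
finger_gap: -0.002
```

>>> move_arm(plan=[[[0, 0, 0, 0.02, 0, 0.07, 1], [0, 0, 0, 0.05, 0, 0.14, 1], [0, 0, 0, 0.1, 0, 0.21, 1], [0, 0, 0, 0.15, 0, 0.28, 1], [0, 0, 0, 0.2, 0, 0.35, 1], [0, 0, 0, 0.2, 0, 0.42, 1], [0, 0, 0, 0.2, 0, 0.49, 1], [0, 0, 0, 0.2, 0, 0.56, 1]]])

```text
t: 6.1
tcp_pos: [0.5505, -0.0804, 0.0409]
tool_rot: [0.714, 0.7, 0.0, 0.0]
force: [-0.2, -0.4, -0.4]
finger_gap: 0.002
```

```bash
python3 - <<'E'
from h import *
goto([.551,-.0495,.041],1.551)
s=snap('side','s2.png'); cv2.imwrite('pics/s2c.png',cv2.resize(s['img'][150:280,180:340][:,:,::-1],None,fx=4.5,fy=4.5,interpolation=cv2.INTER_CUBIC))
E
```

```text
t 6.1 tcp [ 0.5505 -0.0804  0.0409] F [-0.19 -0.43 -0.41] M [-0.081  0.017 -0.056] gap 0.002 q6 -0.325
yaw 1.5505 shift [ 0.309 -0.001 -0.001] turn [ 0.     0.    -0.001]
```

View pics/s2c.png

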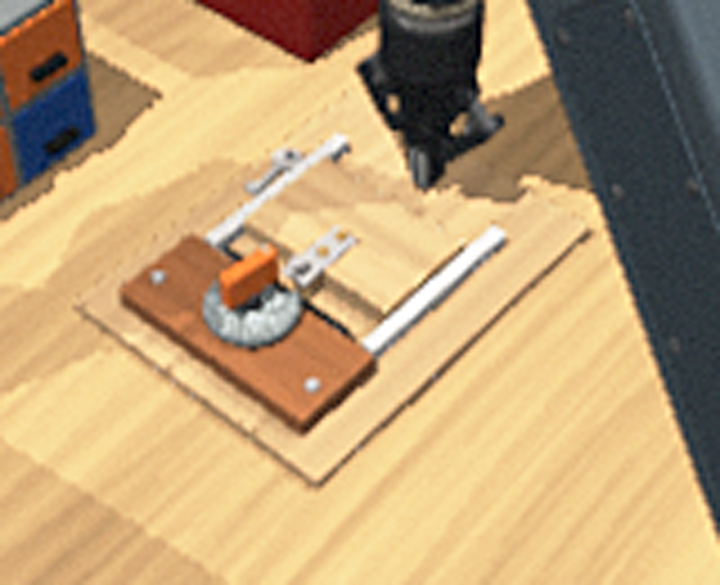

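The fingertips are down behind the board, centred and clear of the guides. Now a gentle push, reading the force.

>>> move_arm(plan=[[[0, 0, 0, 0.07, 0, 0, 1], [0, 0, 0, 0.14, 0, 0, 1], [0, 0, 0, 0.2, 0, 0, 1], [0, 0, 0, 0.25, 0, 0, 1], [0, 0, 0, 0.28, 0, 0, 1], [0, 0, 0, 0.31, 0, 0, 1], [0, 0, 0, 0.34, 0, 0, 1], [0, 0, 0, 0.37, 0, 0, 1]]])

```text
t: 7.15
tcp_pos: [0.5513, -0.0434, 0.0414]
tool_rot: [0.714, 0.7, 0.0, 0.0]
force: [0.2, -2.0, 1.4]
finger_gap: -0.001
```

>>> move_arm(plan=[[[0, 0, 0, 0.02, 0, 0, 1], [0, 0, 0, 0.04, 0, 0, 1], [0, 0, 0, 0.06, 0, 0, 1], [0, 0, 0, 0.07, 0, 0, 1], [0, 0, 0, 0.08, 0, 0, 1], [0, 0, 0, 0.09, 0, 0, 1], [0, 0, 0, 0.1, 0, 0, 1], [0, 0, 0, 0.1, 0, 0, 1]]])

```text
t: 8.15
tcp_pos: [0.5515, -0.0331, 0.0413]
tool_rot: [0.714, 0.7, 0.0, 0.0]
force: [0.2, -1.2, 1.4]
finger_gap: 0.001
```

```bash
python3 - <<'E'
from h import *
goto([.551,-.0255,.041],1.551)
s=snap('top','t2.png'); im=s['img'][150:250,178:300]; cv2.imwrite('pics/c2.png',cv2.resize(im[:,:,::-1],None,fx=6,fy=6,interpolation=cv2.INTER_CUBIC))
E
```

```text
t 8.15 tcp [ 0.5515 -0.0331  0.0413] F [ 0.22 -1.19  1.43] M [-0.218 -0.128  0.015] gap 0.001 q6 -0.242
yaw 1.5505 shift [ 0.076 -0.006  0.003] turn [ 0.    -0.    -0.001]
```

View pics/c2.png

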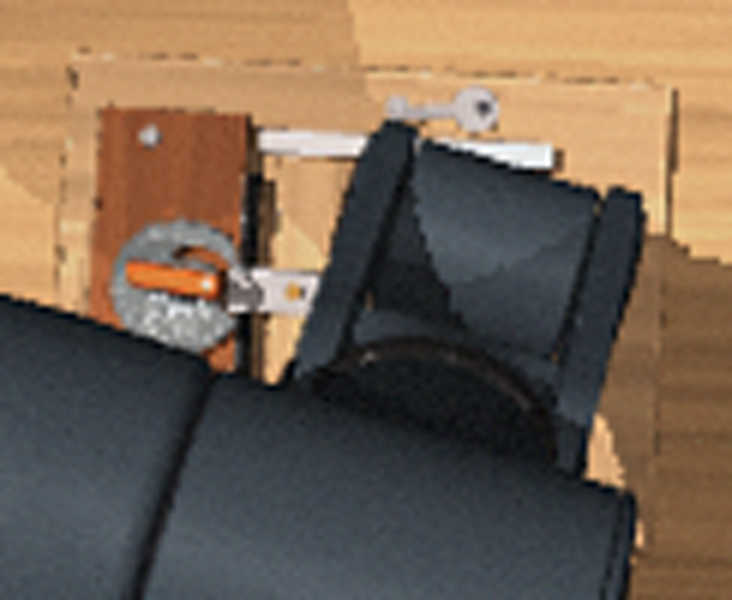

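The stud is now at about (247,288), roughly 33–35 mm from the cam axis and entering the mouth. I'll continue in small steps.

>>> move_arm(plan=[[[0, 0, 0, 0.01, 0, 0, 1], [0, 0, 0, 0.02, 0, 0, 1], [0, 0, 0, 0.03, 0, 0, 1], [0, 0, 0, 0.035, 0, 0, 1], [0, 0, 0, 0.04, 0, 0, 1], [0, 0, 0, 0.045, 0, 0, 1], [0, 0, 0, 0.05, 0, 0, 1], [0, 0, 0, 0.05, 0, 0, 1]]])

```text
t: 9.2
tcp_pos: [0.5516, -0.0282, 0.0413]
tool_rot: [0.714, 0.7, 0.0, 0.0]
force: [1.5, -2.5, 0.8]
finger_gap: 0.002
```

>>> move_arm(plan=[[[0, 0, 0, 0.003, 0, 0, 1], [0, 0, 0, 0.005, 0, 0, 1], [0, 0, 0, 0.007, 0, 0, 1], [0, 0, 0, 0.01, 0, 0, 1], [0, 0, 0, 0.012, 0, 0, 1], [0, 0, 0, 0.015, 0, 0, 1], [0, 0, 0, 0.015, 0, 0, 1], [0, 0, 0, 0.015, 0, 0, 1]]])

```text
t: 10.2
tcp_pos: [0.5515, -0.0268, 0.0413]
tool_rot: [0.714, 0.7, 0.0, 0.0]
force: [1.6, -2.6, -0.0]
finger_gap: 0.001
```

```bash
python3 - <<'E'
from h import *
goto([.551,-.0255,.041],1.551)
E
```

```text
t 10.2 tcp [ 0.5515 -0.0268  0.0413] F [ 1.56 -2.64 -0.01] M [-0.366 -0.263 -0.013] gap 0.001 q6 -0.231
yaw 1.5506 shift [ 0.013 -0.006  0.003] turn [ 0.     0.    -0.001]
```

>>> move_arm(plan=[[[0, 0, 0, 0.002, 0, 0, 1], [0, 0, 0, 0.004, 0, 0, 1], [0, 0, 0, 0.006, 0, 0, 1], [0, 0, 0, 0.008, 0, 0, 1], [0, 0, 0, 0.01, 0, 0, 1], [0, 0, 0, 0.012, 0, 0, 1], [0, 0, 0, 0.012, 0, 0, 1], [0, 0, 0, 0.012, 0, 0, 1]]])

```text
t: 11.2
tcp_pos: [0.5515, -0.0264, 0.0413]
tool_rot: [0.714, 0.7, -0.0, 0.0]
force: [0.3, -7.0, 0.4]
finger_gap: -0.005
```

Force rose to 7 N with the tool stalled, so the shaft is against the hub. I'll back off and lift.

>>> move_arm(plan=[[[0, 0, 0, -0.04, 0, 0, 1], [0, 0, 0, -0.12, 0, 0, 1], [0, 0, 0, -0.2, 0, -0.1, 1], [0, 0, 0, -0.2, 0, -0.3, 1], [0, 0, 0, -0.2, 0, -0.5, 1], [0, 0, 0, -0.2, 0, -0.7, 1], [0, 0, 0, -0.2, 0, -0.9, 0.5], [0, 0, 0, -0.2, 0, -1, 0]]])

```text
t: 12.2
tcp_pos: [0.5514, -0.0458, 0.1429]
tool_rot: [0.714, 0.7, 0.001, 0.001]
force: [-0.2, 0.0, 0.3]
finger_gap: 0.423
```

```bash
python3 - <<'E'
from h import *
goto([.554,.114,.125],1.47)
s=snap('side','s3.png'); cv2.imwrite('pics/s3c.png',cv2.resize(s['img'][175:275,190:310][:,:,::-1],None,fx=6,fy=6,interpolation=cv2.INTER_CUBIC))
s=snap('top','t3.png'); cv2.imwrite('pics/t3c.png',cv2.resize(s['img'][165:235,178:262][:,:,::-1],None,fx=8,fy=8,interpolation=cv2.INTER_CUBIC))
E
```

```text
t 12.2 tcp [ 0.5514 -0.0458  0.1429] F [-0.24  0.02  0.32] M [-0.035  0.024  0.016] gap 0.423 q6 -0.265
yaw 1.5503 shift [ 1.598 -0.007  0.179] turn [0.002 0.    0.102]
```

View pics/t3c.png

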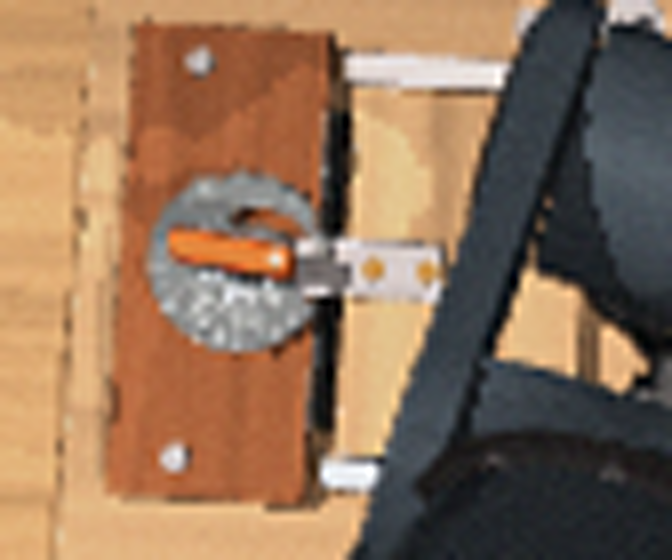

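The shaft is in the mouth and the grip is at about yaw −0.115 rad in the world, still nearly open. Now over the grip.

>>> move_arm(plan=[[[0, 0, 0.02, 0.12, 0, 0, 0], [0, 0, 0.04, 0.25, 0, 0, 0], [0, 0, 0.06, 0.37, 0.01, 0, 0], [0, 0, 0.08, 0.5, 0.01, 0, 0], [0, 0, 0.1, 0.62, 0.02, 0, 0], [0, 0, 0.12, 0.75, 0.02, 0, 0], [0, 0, 0.12, 0.87, 0.03, 0, 0], [0, 0, 0.12, 1, 0.03, 0, 0]]])

```text
t: 13.3
tcp_pos: [0.5558, 0.0554, 0.1407]
tool_rot: [0.746, 0.666, -0.0, -0.0]
force: [0.1, -0.0, -0.3]
finger_gap: 0.999
```

```bash
python3 - <<'E'
from h import *
goto([.5545,.115,.074],1.456)
s=dict(np.load('pics/top.npz'))
print(ray(s,np.array([[231,250]])/8+[178,165]-.44,.086), ray(s,np.array([[237,262]])/8+[178,165]-.44,.043))
E
```

```text
t 13.3 tcp [0.5558 0.0554 0.1407] F [ 0.07 -0.05 -0.25] M [0.004 0.065 0.026] gap 0.999 q6 0.013
yaw 1.4565 shift [ 0.591 -0.08   0.668] turn [-0.001 -0.     0.001]
[[0.5556428  0.11484883 0.086     ]] [[0.55454193 0.1159855  0.043     ]]
```

>>> move_arm(plan=[[[0, 0, 0, 0.15, -0.02, 0, 0], [0, 0, 0, 0.3, -0.04, 0, 0], [0, 0, 0, 0.45, -0.06, 0, 0], [0, 0, 0, 0.59, -0.075, 0.02, 0], [0, 0, 0, 0.59, -0.075, 0.17, 0], [0, 0, 0, 0.59, -0.075, 0.34, 0], [0, 0, 0, 0.59, -0.075, 0.51, 0], [0, 0, 0, 0.59, -0.075, 0.66, 0]]], force=80)

```text
t: 14.3
tcp_pos: [0.5549, 0.1133, 0.0735]
tool_rot: [0.747, 0.665, -0.001, -0.001]
force: [0.4, 1.2, 0.2]
finger_gap: 0.999
```

```bash
python3 - <<'E'
from h import *
goto([.555,.115,.074],1.456)
s=snap('side','s4.png'); cv2.imwrite('pics/s4c.png',cv2.resize(s['img'][175:275,190:310][:,:,::-1],None,fx=6,fy=6,interpolation=cv2.INTER_CUBIC))
E
```

```text
t 14.3 tcp [0.5549 0.1133 0.0735] F [0.35 1.22 0.23] M [-0.012  0.025 -0.019] gap 0.999 q6 0.12
yaw 1.4555 shift [ 0.017 -0.001 -0.005] turn [-0.002  0.    -0.001]
```

View pics/s4c.png

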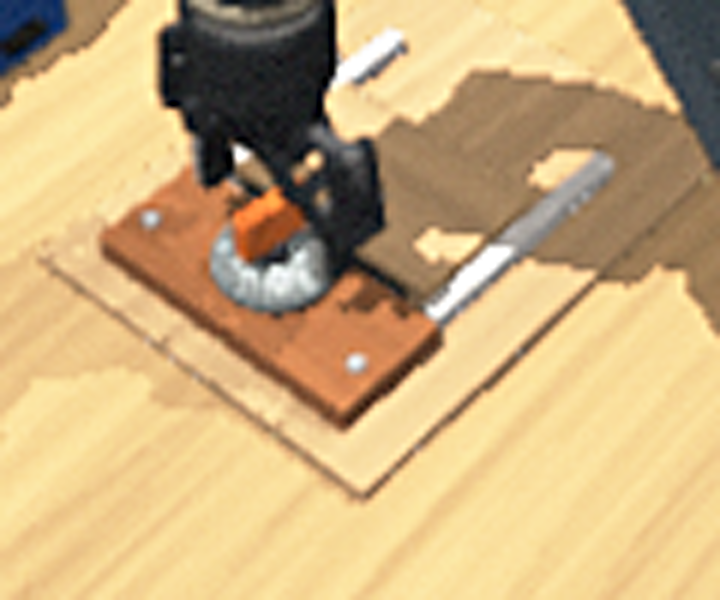

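The jaws straddle the orange grip. I'll close them.

>>> move_arm(plan=[[[0, 0, 0, 0, 0, 0, 0.3], [0, 0, 0, 0, 0, 0, 0.6], [0, 0, 0, 0, 0, 0, 0.8], [0, 0, 0, 0, 0, 0, 1], [0, 0, 0, 0, 0, 0, 1], [0, 0, 0, 0, 0, 0, 1], [0, 0, 0, 0, 0, 0, 1], [0, 0, 0, 0, 0, 0, 1]]], force=80)

```text
t: 15.35
tcp_pos: [0.5548, 0.114, 0.0761]
tool_rot: [0.746, 0.665, -0.0, -0.0]
force: [-3.0, 0.1, 5.5]
finger_gap: 0.124
```

```bash
python3 -c "
from h import *
goto([.555,.115,.074],1.456)"
```

```text
t 15.35 tcp [0.5548 0.114  0.0761] F [-2.98  0.13  5.54] M [ 0.016  0.441 -0.074] gap 0.124 q6 0.12
yaw 1.4562 shift [0.01  0.    0.021] turn [-0.001 -0.     0.   ]
```

>>> move_arm(plan=[[[0, 0, 0.07, 0, 0, 0, 1], [0, 0, 0.14, 0, 0, 0, 1], [0, 0, 0.22, 0, 0, 0, 1], [0, 0, 0.3, 0, 0, 0, 1], [0, 0, 0.38, 0, 0, 0, 1], [0, 0, 0.46, 0, 0, 0, 1], [0, 0, 0.54, 0, 0, 0, 1], [0, 0, 0.6, 0, 0, 0, 1]]])

```text
t: 16.35
tcp_pos: [0.5548, 0.114, 0.0761]
tool_rot: [0.881, 0.473, -0.0, -0.0]
force: [-1.4, -0.5, 5.4]
finger_gap: 0.125
```

```bash
python3 -c "
from h import *
goto([.555,.115,.074],1.456)"
```

```text
t 16.35 tcp [0.5548 0.114  0.0761] F [-1.44 -0.53  5.45] M [0.022 0.43  0.176] gap 0.125 q6 0.592
yaw 0.9844 shift [ 0.01  -0.004  0.021] turn [-0.001  0.    -0.6  ]
```

>>> move_arm(plan=[[[0, 0, 0.05, 0, 0, 0, 1], [0, 0, 0.1, 0, 0, 0, 1], [0, 0, 0.15, 0, 0, 0, 1], [0, 0, 0.2, 0, 0, 0, 1], [0, 0, 0.2, 0, 0, 0, 1], [0, 0, 0.2, 0, 0, 0, 1], [0, 0, 0.2, 0, 0, 0, 1], [0, 0, 0.2, 0, 0, 0, 1]]])

```text
t: 17.35
tcp_pos: [0.5549, 0.114, 0.0761]
tool_rot: [0.915, 0.403, -0.0, -0.0]
force: [-2.6, -0.2, 6.3]
finger_gap: 0.128
```

```bash
python3 -c "
from h import *
goto([.555,.115,.074],1.456)"
```

```text
t 17.35 tcp [0.5549 0.114  0.0761] F [-2.64 -0.22  6.26] M [0.043 0.384 0.057] gap 0.128 q6 0.748
yaw 0.8286 shift [ 0.009 -0.006  0.021] turn [-0.001  0.    -0.799]
```

>>> move_arm(plan=[[[0, 0, 0.03, 0, 0, 0, 1], [0, 0, 0.06, 0, 0, 0, 1], [0, 0, 0.09, 0, 0, 0, 1], [0, 0, 0.12, 0, 0, 0, 1], [0, 0, 0.13, 0, 0, 0, 1], [0, 0, 0.13, 0, 0, 0, 1], [0, 0, 0.13, 0, 0, 0, 1], [0, 0, 0.13, 0, 0, 0, 1]]])

```text
t: 18.35
tcp_pos: [0.5548, 0.114, 0.0761]
tool_rot: [0.935, 0.355, -0.0, -0.0]
force: [-2.5, -0.2, 6.5]
finger_gap: 0.128
```

```bash
cat >> h.py <<'E'
def feel(n=6):
    m=[];q=[]
    for i in range(n):
        snapshot('top'); s=status.sense(); m.append(s['ft_torque'][2]); q.append(s['tau'][5])
    x=R.from_quat(s['tool_rot']).as_matrix()[:,0]
    print('t',s['t'],'Mz',np.mean(m).round(3),'sd',np.std(m).round(3),'tau6',np.mean(q).round(3),'yaw',np.arctan2(x[1],x[0]).round(4),'F',s['force'].round(1),'gap',round(s['finger_gap'],3))
E
python3 -c "
from h import *
feel()"
```

```text
t 18.65 Mz 0.077 sd 0.017 tau6 0.08 yaw 0.7266 F [-2.2 -0.1  5.3] gap 0.128
```

>>> move_arm(plan=[[[0, 0, 0.015, 0, 0, 0, 1], [0, 0, 0.03, 0, 0, 0, 1], [0, 0, 0.045, 0, 0, 0, 1], [0, 0, 0.06, 0, 0, 0, 1], [0, 0, 0.075, 0, 0, 0, 1], [0, 0, 0.09, 0, 0, 0, 1], [0, 0, 0.105, 0, 0, 0, 1], [0, 0, 0.12, 0, 0, 0, 1]]])

```text
t: 19.65
tcp_pos: [0.5548, 0.114, 0.0761]
tool_rot: [0.95, 0.311, -0.0, -0.0]
force: [-2.0, 0.1, 5.0]
finger_gap: 0.127
```

```bash
python3 -c "
from h import *
s=status.sense();print(s['ft_torque'][2],s['tau'][5])
feel(4)"
```

```text
0.15503793021649748 0.09378533810377121
t 19.85 Mz 0.048 sd 0.02 tau6 0.077 yaw 0.6323 F [-1.4  0.6  5.7] gap 0.132
```

>>> move_arm(plan=[[[0, 0, 0.015, 0, 0, 0, 1], [0, 0, 0.03, 0, 0, 0, 1], [0, 0, 0.045, 0, 0, 0, 1], [0, 0, 0.06, 0, 0, 0, 1], [0, 0, 0.075, 0, 0, 0, 1], [0, 0, 0.09, 0, 0, 0, 1], [0, 0, 0.105, 0, 0, 0, 1], [0, 0, 0.12, 0, 0, 0, 1]]])

```text
t: 20.85
tcp_pos: [0.5549, 0.1139, 0.0761]
tool_rot: [0.964, 0.266, -0.0, 0.0]
force: [-2.4, -0.6, 5.1]
finger_gap: 0.126
```

```bash
python3 -c "
from h import *
s=status.sense();print(s['ft_torque'][2],s['tau'][5])
feel(4)"
```

```text
0.1920774120024697 0.14734741766005754
t 21.05 Mz 0.125 sd 0.033 tau6 0.128 yaw 0.5382 F [-2.4 -0.   5. ] gap 0.123
```

>>> move_arm(plan=[[[0, 0, 0.008, 0, 0, 0, 1], [0, 0, 0.016, 0, 0, 0, 1], [0, 0, 0.024, 0, 0, 0, 1], [0, 0, 0.032, 0, 0, 0, 1], [0, 0, 0.04, 0, 0, 0, 1], [0, 0, 0.048, 0, 0, 0, 1], [0, 0, 0.056, 0, 0, 0, 1], [0, 0, 0.064, 0, 0, 0, 1]]])

```text
t: 22.05
tcp_pos: [0.5549, 0.1139, 0.0761]
tool_rot: [0.97, 0.242, -0.0, 0.0]
force: [-2.5, 0.2, 4.4]
finger_gap: 0.126
```

```bash
python3 -c "
from h import *
s=status.sense();print(s['ft_torque'][2],s['tau'][5])
feel(4)"
```

```text
0.2714872792271336 0.23397618904709816
t 22.25 Mz 0.225 sd 0.011 tau6 0.219 yaw 0.4886 F [-2.5 -0.4  5.9] gap 0.129
```

The strip has been met: torque is rising at about 1.9 N·m/rad, as the stiffnesses predict. About 0.06 rad is left.

>>> move_arm(plan=[[[0, 0, 0.01, 0, 0, 0, 1], [0, 0, 0.02, 0, 0, 0, 1], [0, 0, 0.03, 0, 0, 0, 1], [0, 0, 0.04, 0, 0, 0, 1], [0, 0, 0.05, 0, 0, 0, 1], [0, 0, 0.06, 0, 0, 0, 1], [0, 0, 0.07, 0, 0, 0, 1], [0, 0, 0.075, 0, 0, 0, 1]]])

```text
t: 23.25
tcp_pos: [0.555, 0.1138, 0.0761]
tool_rot: [0.977, 0.213, -0.0, 0.0]
force: [-2.1, -0.4, 5.3]
finger_gap: 0.131
```

```bash
python3 -c "
from h import *
s=status.sense();print(s['ft_torque'][2],s['tau'][5])
feel(4)"
```

```text
0.31221238976338783 0.29491047374904156
t 23.45 Mz 0.283 sd 0.005 tau6 0.291 yaw 0.4301 F [-1.5 -0.1  5.7] gap 0.13
```

>>> move_arm(plan=[[[0, 0, 0.006, 0, 0, 0, 1], [0, 0, 0.012, 0, 0, 0, 1], [0, 0, 0.018, 0, 0, 0, 1], [0, 0, 0.024, 0, 0, 0, 1], [0, 0, 0.03, 0, 0, 0, 1], [0, 0, 0.036, 0, 0, 0, 1], [0, 0, 0.042, 0, 0, 0, 1], [0, 0, 0.048, 0, 0, 0, 1]]])

```text
t: 24.45
tcp_pos: [0.555, 0.1138, 0.0761]
tool_rot: [0.981, 0.195, -0.0, 0.0]
force: [-2.2, 0.4, 4.9]
finger_gap: 0.127
```

```bash
python3 -c "
from h import *
s=status.sense();print(s['ft_torque'][2],s['tau'][5])
feel(4)"
```

```text
0.42077776143137563 0.35187704488635063
t 24.65 Mz 0.331 sd 0.021 tau6 0.338 yaw 0.3926 F [-2.3 -0.5  5.2] gap 0.126
```

The torque is on target at about 0.34–0.35 N·m. I'll ease the spring wind-up back, then open.

>>> move_arm(plan=[[[0, 0, -0.025, 0, 0, 0, 1], [0, 0, -0.05, 0, 0, 0, 1], [0, 0, -0.075, 0, 0, 0, 1], [0, 0, -0.09, 0, 0, 0, 1], [0, 0, -0.09, 0, 0, 0, 0.8], [0, 0, -0.09, 0, 0, 0, 0.5], [0, 0, -0.09, 0, 0, 0, 0], [0, 0, -0.09, 0, 0, 0, 0]]])

```text
t: 25.65
tcp_pos: [0.5555, 0.1138, 0.0752]
tool_rot: [0.974, 0.229, 0.0, 0.0]
force: [-0.3, 0.4, -1.0]
finger_gap: 0.828
```

>>> move_arm(plan=[[[0, 0, 0, 0, 0, 0, 0], [0, 0, 0, 0, 0, -0.05, 0], [0, 0, 0, 0, 0, -0.15, 0], [0, 0, 0, 0, 0, -0.3, 0], [0, 0, 0, 0, 0, -0.45, 0], [0, 0, 0, 0, 0, -0.6, 0], [0, 0, 0, 0, 0, -0.8, 0], [0, 0, 0, 0, 0, -1, 0]]])

```text
t: 26.65
tcp_pos: [0.5554, 0.1139, 0.1768]
tool_rot: [0.974, 0.229, 0.0, 0.0]
force: [-1.1, -0.8, -0.1]
finger_gap: 0.999
```

>>> move_arm(plan=[[[0, 0, 0, -0.1, 0.1, -0.05, 0], [0, 0, 0, -0.2, 0.2, -0.1, 0], [0, 0, 0, -0.3, 0.3, -0.15, 0], [0, 0, 0, -0.45, 0.45, -0.2, 0], [0, 0, 0, -0.6, 0.6, -0.2, 0], [0, 0, 0, -0.75, 0.75, -0.2, 0], [0, 0, 0, -0.9, 0.9, -0.2, 0], [0, 0, 0, -0.9, 0.9, -0.2, 0]]])

```text
t: 27.65
tcp_pos: [0.514, -0.0084, 0.195]
tool_rot: [0.974, 0.227, -0.001, -0.0]
force: [-0.0, 0.6, 0.4]
finger_gap: 1.001
```

```bash
python3 - <<'E'
from h import *
goto([.555,.115,.074],1.456)
a=snap('side','s5.png')['img'][175:275,190:310];b=snap('top','t5.png')['img'][165:235,178:262]
k=lambda i:cv2.resize(i[:,:,::-1],(395,329),interpolation=cv2.INTER_CUBIC)
cv2.imwrite('pics/f5.png',np.hstack([k(b),k(a)]))
E
```

```text
t 27.65 tcp [ 0.514  -0.0084  0.195 ] F [-0.02  0.57  0.4 ] M [ 0.003 -0.005  0.025] gap 1.001 q6 0.879
yaw 0.4581 shift [ 0.915 -0.924  1.209] turn [-2.000e-03  1.000e-03 -1.271e+00]
```

View pics/f5.png

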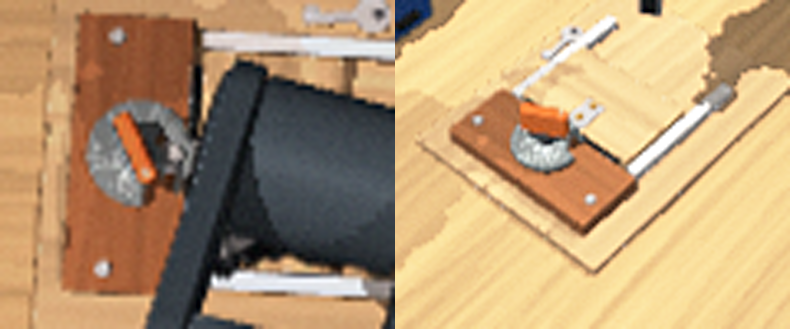

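The grip stayed turned (from (120,115) to (150,180)). The board's front is against the strip, the key is in place and the gripper is clear. I'm handing in.

```bash
python3 -c "
from h import *
print(manip.sign_off())"
```

```text
the job is handed in; nothing more can be done
None
```

I pushed the board in, tightened the cam on the rubber strip, let go and handed the job in at about 28 s. The sign-off gave no verdict.

- **Push:** the stud's shaft reached the cam hub with about 7 N on the tool, roughly 2.6 N of which was board friction.
- **Tightening:** I turned the grip clockwise in small steps. The torque began to rise about 0.9–1.0 rad from open, and I stopped at about 0.34 N m held. The last readings while turning were 0.35 N m from the wrist joint and a noisier 0.42 N m from the force sensor. That puts the stud at roughly 13–14 N by the torque figures, or up to about 17 N if the 0.42 is right.
- **Release:** I turned the grip back about 0.07 rad to ease the spring, opened the jaws and moved clear.

**Last checks:** the final picture shows the grip still turned, the board at the strip and the key in place. The tool force reads about zero. The stud's final distance from the cam axis and its pull after release were not measured directly; they are inferred from torque and angle. I did not re-measure the other bystanders, but the arm did not go near them.

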